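# Return loose panel parts to their stock trays

### The arm

A 6-joint arm with a two-finger parallel gripper is mounted at the origin on the work surface. World frame = base frame: x ahead of the robot, y to its left, z up, the work surface at z = 0. Lengths are in m, angles in rad, forces in N, time in s.
With the tool pointing down it reaches from about 0.325 to 0.775 m from the base axis. Payload 5.5 kg.
Tool frame: the origin (TCP) lies between the finger pads; the fingertips stand 8 mm ahead of it and the grasp point (between the pads) lies 11 mm behind it (tcp_to_tips is the distance from the TCP to the fingertips, in m); z points along the fingers, y is the direction in which the jaws open and shut (so a half turn about z gives the same grasp; the last joint's range is limited). The gripper opens to 88 mm and grips with 3 to 60 N. Pads are 20 mm wide; open, the fingers measure 115 mm over their backs; the gripper's body (75 mm by 178 mm) begins 61 mm behind the grasp point.
Start: joints at [-1.351, 0.091, 1.231, -0, 1.82, -0.057], TCP at [0.164, -0.577, 0.231] pointing down, gripper open.
Joint ranges: [-2.87, 2.87], [-0.86, 2.18], [0.17, 2.46], [-1.51, 4.65], [0.06, 2.69], [-2.65, 2.65]. Speed limits (rad/s): [2.57, 2.57, 3.01, 3.14, 3.14, 3.14].

### API

Orientations are given as a unit quaternion [w, x, y, z].
In Python, from bench import * gives the robot as it stands. Calls block until the motion is done:
- move_to(position, orientation): joint-space move of the TCP to a pose.
- move_l(position, speed=0.15, orientation=None): straight line of the TCP; orientation=None keeps the orientation; speed is the mean speed in m/s.
- movej(angles): joint-space move.
- gripper_open() and close(): open the fingers fully, or close them until they stop; the grip force is fixed at half the most.
- hold(seconds).
- inverse_kinematics(position, orientation): joint angles nearest the present ones, or None.
- state(): the state.
- get_image(name): name is "scene" or "top" or "wrist"; returns a dict with "frame" (420x560x3 uint8, blue, green, red), "depth" (420x560 float32, m along the optical axis (not along the pixel's ray), 0 where there is no reading), "camera_matrix" (3x3 intrinsics, pixels), "k1" (the pictures are not rectified: a ray, as slopes to the right and down, at radius r is drawn at 1 + k1 r^2 times it, then the intrinsics apply), "view" (4x4, takes a point from world to camera coordinates). Camera axes: x right, y up, looking along -z (the intrinsics and any distortion apply to the point x, -y, -z); pixel columns grow to the right and rows downward; lengths in m; the calibration is good to about 2 mm. A picture is of the moment at which its call begins.
A pose or a line that the arm cannot do raises IKError and nothing moves.
- job_done(): hands the job in, once; it reports no verdict.
The state is a dict: "time": time; "joint_pos": joint angles; "dq": joint speeds; "joint_torque": joint torques, N m; "ee_pos": TCP position; "ee_rot": TCP orientation; "ft_force": force on the tool from outside, world axes, zero at the start; "moment": the same for the moment, N m; "finger_gap": finger opening in m.
Only numpy, scipy, OpenCV 4.12 (cv2) and the standard library are available. Lean on these libraries where they do the work, as an engineer would, in place of code of your own. Each camera call takes 0.05 s, during which the arm holds its last target.

### The job

Sort the five loose parts on the bench (two terminal strips, two relays, one transformer) into the green stock trays, each into the tray that already holds its kind. Set every part down upright on the tray floor, not dropped and not on top of another, lined up square with the tray the same way as the stock already in it. Leave the screw cup and the black-lidded jar where they stand.

Things in the scene. Friction and masses are not known exactly. Their poses are not given: they have to be found in the camera images.
- strip_a: black 5-pole barrier terminal strip with brass screws, 70 (x, long) x 26 (y) x 24 mm high, on its base, about 60 g; low ears (6 mm high, 16 mm wide) at its ends, the middle 58 mm is full height and is gripped across y. Origin: centre of its underside, z up.
- strip_b: second, like strip_a: black 5-pole barrier terminal strip with brass screws, 70 (x, long) x 26 (y) x 24 mm high, on its base, about 60 g; low ears (6 mm high, 16 mm wide) at its ends, the middle 58 mm is full height and is gripped across y. Origin: centre of its underside, z up.
- relay_a: plug-in relay with clear cover over a copper coil, standing on its blades: 32 (x) x 21.5 (y) x 41 mm high, about 40 g; lowest 5 mm are blades, set in from the sides; grip across y. Origin: centre of its underside (blade tips), z up.
- relay_b: second, like relay_a: plug-in relay with clear cover over a copper coil, standing on its blades: 32 (x) x 21.5 (y) x 41 mm high, about 40 g; lowest 5 mm are blades, set in from the sides; grip across y. Origin: centre of its underside (blade tips), z up.
- transformer: open-frame transformer: grey laminated core 48 (x) x 22 (y) mm with yellow-taped coil bulging to 41 mm in y, on a base plate 30 (x) x 46 (y) x 2 mm; core top at 42 mm, brass lugs to 44 mm, about 240 g. Grip across x on the flat core ends. Origin: centre of its underside, z up.
- tray_strips: open green tray, fixed, outside 170 (x) x 106 (y) x 30 mm high, walls and floor 4 mm; three alike. This one already holds a loose terminal strip lying across its +x end: its centre at x = 63 mm, its long side along the tray's y, filling x = 50 to 76 mm. The rest, towards -x, is empty. Origin: centre of the underside; x along the long side to the stocked end, z up.
- tray_relays: open green tray, fixed, outside 170 (x) x 106 (y) x 30 mm high, walls and floor 4 mm; three alike. This one already holds two loose relays at its +x end: centres at x = 64, y = 24 and -24 mm, their 32 mm sides along the tray's y, filling x = 53 to 75 mm. The rest, towards -x, is empty. Origin: centre of the underside; x along the long side to the stocked end, z up.
- tray_transformers: open green tray, fixed, outside 170 (x) x 106 (y) x 30 mm high, walls and floor 4 mm; three alike. This one already holds a loose transformer at its +x end: centre at x = 52 mm, its 48 mm core length along the tray's x, filling x = 28 to 76 mm. The rest, towards -x, is empty. Origin: centre of the underside; x along the long side to the stocked end, z up.
- screw_cup: loose white cup of screws among the parts, 56 mm across the rim, 30 mm high, to be left where it stands. Origin: centre of its underside.
- jar: loose white jar with a black lid among the parts, 42 mm across, 48 mm high, to be left where it stands. Origin: centre of its underside. (Also about, not part of the job: side cutters, tape roll and screwdriver, under 35 mm high, and near the robot a half-built rail unit 70 mm high.)
Not all that is in view belongs to the job. What is shaped like the relay_b but purple is not meant. Leave any white look-alike of the strip_a alone.

How it is judged:
By the outcome, as a careful person would: the job done as asked, in the order asked, and still so for the second after the job is handed in, with the robot touching nothing.
It also fails if it takes over 131 s, if anything falls off the work surface, if the arm or the gripper's body presses on something with over 40 N, if the wrist force passes 120 N, or if a joint passes its speed limit or range.

## Working session

There is one attempt and no reset: what is moved stays moved. The work goes in short steps, each a Python script; the robot and the scene stay as the last script left them, time stands still between calls to the robot, and variables do not carry over. Pictures are saved under pics/ and viewed, and the job is handed in when it is done.

```bash
ls; mkdir -p pics
python3 - <<'E'
from bench import *
import cv2, numpy as np, pickle
s=state(); print(s['time'],s['ee_pos'],s['ee_rot'],s['finger_gap'])
for n in ["scene","top","wrist"]:
    d=get_image(n); pickle.dump(d,open(f'pics/{n}0.pkl','wb')); cv2.imwrite(f'pics/{n}0.png',d['frame']); print(n,d['camera_matrix'].tolist(),d['k1'],np.round(d['view'],4).tolist(),(d['depth']>0).mean())
E
```

```text
pics
0.0 [ 0.16390985 -0.57688445  0.229524  ] [-9.65932430e-04  9.90435472e-01  1.37973323e-01 -6.93459867e-05] 0.08789967124706373
scene [[387.60373211674624, 0.0, 279.76214969350804], [0.0, 387.60373211674624, 212.6068002909383], [0.0, 0.0, 1.0]] 0.03729674596462973 [[0.5984, 0.8012, 0.0071, -0.2978], [-0.6624, 0.4897, 0.5669, 0.306], [0.4507, -0.3439, 0.8238, -1.1206], [0.0, 0.0, 0.0, 1.0]] 0.9959991496598639
top [[420.2449144234066, 0.0, 283.6100038789186], [0.0, 420.2449144234066, 206.45775328037197], [0.0, 0.0, 1.0]] -0.07705095973678816 [[-0.0041, -0.9999, -0.0144, 0.0122], [0.996, -0.0053, 0.0894, -0.5122], [-0.0894, -0.0139, 0.9959, -1.0487], [0.0, 0.0, 0.0, 1.0]] 0.9960799319727891
wrist [[330.56059966974607, 0.0, 273.85362881683216], [0.0, 330.56059966974607, 214.2413750621763], [0.0, 0.0, 1.0]] 0.002055356915189788 [[0.2735, -0.9619, -0.0011, -0.5996], [0.9258, 0.2636, -0.2709, 0.0332], [0.2608, 0.073, 0.9626, -0.3912], [0.0, 0.0, 0.0, 1.0]] 0.9961181972789116
```

View pics/scene0.png

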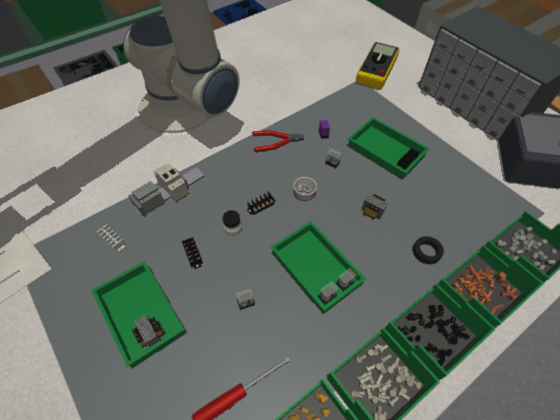

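View pics/top0.png

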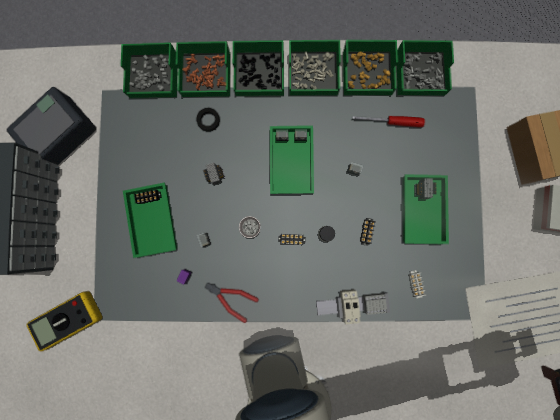

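View pics/wrist0.png

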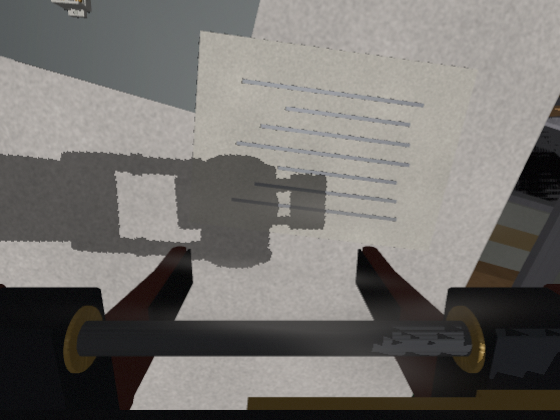

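The top view shows all the parts. The strips are at (291,239) and (368,231), the relays at (204,240) and (354,170), and the transformer at (214,174). The trays are strips at (150,220), relays at (292,160) and transformers at (425,210). The cup is at (249,227) and the jar at (326,234). The decoys are a purple relay at (184,276) and a white strip at (417,283). Next I get coarse poses from the depth.

```bash
cat > h.py <<'E'
import numpy as np, cv2
def rays(d,uv):
    K=d['camera_matrix']; uv=np.asarray(uv,float).reshape(-1,1,2)
    p=cv2.undistortPoints(uv,K,np.array([d['k1'],0,0,0,0.]),None,None,None,(3,50,1e-9)) if False else cv2.undistortPointsIter(uv,K,np.array([d['k1'],0,0,0,0.]),np.eye(3),np.eye(3),(3,60,1e-10))
    return p.reshape(-1,2)
def cloud(d):
    H,W=d['depth'].shape
    v,u=np.mgrid[:H,:W]
    p=rays(d,np.stack([u,v],-1).reshape(-1,2)); z=d['depth'].reshape(-1)
    c=np.stack([p[:,0]*z,-p[:,1]*z,-z],1)
    V=d['view']; w=(c-V[:3,3])@V[:3,:3]
    w[z==0]=np.nan
    return w.reshape(H,W,3)
def plane(d,uv,z):
    p=rays(d,uv); V=np.asarray(d['view']); R=V[:3,:3]; o=-R.T@V[:3,3]
    r=np.stack([p[:,0],-p[:,1],-np.ones(len(p))],1)@R
    return o+r*((z-o[2])/r[:,2])[:,None]
def project(d,P):
    V=np.asarray(d['view']); c=np.asarray(P).reshape(-1,3)@V[:3,:3].T+V[:3,3]
    x=c[:,0]/-c[:,2]; y=-c[:,1]/-c[:,2]; s=1+d['k1']*(x*x+y*y); K=d['camera_matrix']
    return np.stack([x*s*K[0,0]+K[0,2],y*s*K[1,1]+K[1,2]],1)
def rect(P):
    (c,s,a)=cv2.minAreaRect(np.asarray(P,np.float32)*1000)
    if s[0]<s[1]: s=s[::-1]; a+=90
    a=(a+90)%180-90   # direction of the long side, deg
    return np.array(c)/1000,np.array(s),a
E
python3 - <<'E'
import pickle,numpy as np,cv2
from h import *
for n in ['top','scene']:
    d=pickle.load(open(f'pics/{n}0.pkl','rb')); w=cloud(d)
    z=w[...,2]
    print(n,'table z',[np.round(np.nanmedian(z[(abs(w[...,0]-x)<.03)&(abs(w[...,1]-y)<.03)]),4) for x,y in [(.35,0),(.6,.3),(.45,-.1),(.6,-.2)]])
    f=d['frame'].astype(int); green=(f[...,1]>f[...,2]*1.6)&(f[...,1]>f[...,0]*1.4)&(f[...,1]>50)
    work=(w[...,0]>.25)&(w[...,0]<.8)&(abs(w[...,1])<.5)
    m=((z>.010)&work&~green).astype(np.uint8)
    for nm,mm in [('obj',m),('green',(green&work).astype(np.uint8))]:
        k,l,st,c=cv2.connectedComponentsWithStats(mm)
        for i in range(1,k):
            if st[i,4]<25: continue
            P=w[l==i]; cc,s,a=rect(P[:,:2]); 
            print(n,nm,np.round(c[i]),st[i,4],np.round(cc,3),np.round(s),round(a,1),'ztop',np.round(np.percentile(P[:,2],95),3))
E
```

```text
top table z [np.float64(0.0005), np.float64(0.0005), np.float64(0.0023), np.float64(0.001)]
top obj [207. 119.] 273 [0.747 0.209] [58. 58.] -69.3 ztop 0.021
top obj [400. 121.] 433 [ 0.739 -0.266] [186.  27.] 87.8 ztop 0.027
top obj [291. 134.] 291 [ 0.701 -0.01 ] [94. 30.] -89.5 ztop 0.048
top obj [213. 173.] 312 [0.599 0.192] [49. 44.] 19.1 ztop 0.044
top obj [355. 168.] 140 [ 0.609 -0.173] [31. 22.] 71.2 ztop 0.043
top obj [426. 188.] 354 [ 0.559 -0.364] [64. 55.] 87.9 ztop 0.048
top obj [443. 209.] 153 [ 0.503 -0.401] [158.   4.] -1.5 ztop 0.028
top obj [141. 204.] 425 [0.481 0.361] [160.  90.] 10.5 ztop 0.029
top obj [249. 227.] 343 [0.461 0.097] [53. 51.] -0.1 ztop 0.031
top obj [368. 231.] 225 [ 0.448 -0.205] [58. 27.] -12.4 ztop 0.025
top obj [326. 233.] 217 [ 0.443 -0.096] [38. 38.] -0.3 ztop 0.051
top obj [203. 239.] 137 [0.429 0.215] [32. 21.] 20.5 ztop 0.044
top obj [292. 239.] 212 [ 0.429 -0.01 ] [59. 26.] 89.5 ztop 0.025
top obj [184. 276.] 145 [0.336 0.262] [30. 23.] -23.9 ztop 0.044
top obj [417. 284.] 233 [ 0.313 -0.328] [59. 26.] 10.3 ztop 0.025
top obj [228. 295.] 
[... 1278 characters left out ...]
top 0.025
scene obj [191. 251.] 323 [ 0.451 -0.202] [59. 26.] -12.0 ztop 0.025
scene obj [428. 249.] 443 [0.749 0.212] [61. 58.] -52.4 ztop 0.021
scene obj [346. 279.] 251 [0.7  0.02] [43. 20.] -88.9 ztop 0.047
scene obj [328. 292.] 249 [ 0.7   -0.033] [31. 20.] 89.9 ztop 0.047
scene obj [245. 298.] 263 [ 0.612 -0.171] [31. 22.] 72.8 ztop 0.043
scene obj [147. 331.] 647 [ 0.559 -0.352] [49. 42.] -0.8 ztop 0.047
scene obj [228. 398.] 1034 [ 0.745 -0.264] [189.  26.] 84.4 ztop 0.026
scene green [385. 146.] 2369 [0.472 0.371] [192. 146.] 11.1 ztop 0.031
scene green [315. 263.] 3842 [ 0.636 -0.001] [178. 128.] 0.5 ztop 0.031
scene green [136. 311.] 4814 [ 0.497 -0.352] [197. 117.] -1.6 ztop 0.03
```

Run:
```python
import bench,inspect
for n in ['gripper_open','close','move_to','move_l','movej','hold']: print(n,inspect.signature(getattr(bench,n)))
import pickle,numpy as np,cv2
from h import *
for n in ['top','scene']:
    d=pickle.load(open(f'pics/{n}0.pkl','rb')); w=cloud(d); z=w[...,2]
    f=d['frame'].astype(int); green=(f[...,1]>f[...,2]*1.6)&(f[...,1]>f[...,0]*1.4)&(f[...,1]>40)
    # rim by ray to plane z=.03 on the green outline near the rim, depth selects rim pixels
    for nm,c in [('S',(.475,.365)),('R',(.635,-.01)),('T',(.5,-.352))]:
        m=green&(z>.024)&(z<.034)&(np.hypot(w[...,0]-c[0],w[...,1]-c[1])<.115)
        v,u=np.nonzero(m); P=plane(d,np.stack([u,v],1),.03)
        cc,s,a=rect(P[:,:2]); print(n,nm,m.sum(),np.round(cc,4),np.round(s,1),round(a,2))
        R=np.array([[np.cos(np.radians(a)),np.sin(np.radians(a))],[-np.sin(np.radians(a)),np.cos(np.radians(a))]])
        if n=='top': # stock inside
            L=(w[...,:2]-cc)@R.T; k=(abs(L[...,0])<.075)&(abs(L[...,1])<.045)&(z>.018)
            Q=L[k]; print('   stock x',np.round(np.percentile(Q[:,0],[2,98]),3),'y',np.round(np.percentile(Q[:,1],[2,98]),3))
```

```text
gripper_open ()
close (*a, **k)
move_to (position, orientation)
move_l (*a, **k)
movej (angles)
hold (seconds)
top S 625 [0.4795 0.3552] [176.6 112.9] 10.63
   stock x [0.051 0.073] y [-0.028  0.028]
top R 581 [ 0.6332 -0.0109] [175.  110.1] -0.04
   stock x [0.054 0.074] y [-0.037  0.039]
top T 611 [ 0.5038 -0.3518] [175.1 113. ] -1.23
   stock x [0.028 0.074] y [-0.021  0.02 ]
scene S 617 [0.4829 0.3569] [176.6 115.8] 11.04
scene R 961 [ 0.6362 -0.0087] [175.8 112.7] 0.25
scene T 1173 [ 0.5076 -0.35  ] [177.4 111.8] -1.46
```

Run:
```python
import cv2
a=cv2.imread('pics/top0.png'); 
cv2.imwrite('pics/top0_crop.png',cv2.resize(a[110:310,120:460],None,fx=2.3,fy=2.3,interpolation=cv2.INTER_CUBIC))
```

```text
(no output)
```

View pics/top0_crop.png

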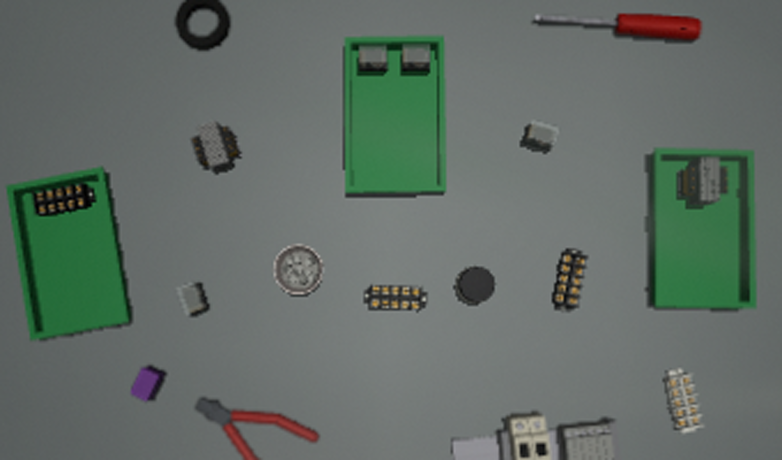

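```bash
cat >> h.py <<'E'
from bench import *
def qdown(th):  # jaw (tool y) along direction th (deg), tool z down
    a=np.radians(th+90)/2
    return np.array([0,np.cos(a),np.sin(a),0])
def qbest(pos,th,extra=None):
    """of th / th+180, the reachable one with least joint travel"""
    best=None; j0=np.array(state()['joint_pos'])
    for t in (th,th+180):
        q=qdown(t); j=inverse_kinematics(list(pos),list(q))
        if j is None: continue
        if extra is not None and any(inverse_kinematics(list(p),list(q)) is None for p in extra): continue
        c=np.abs(np.array(j)-j0).max()
        if best is None or c<best[0]: best=(c,q,np.array(j))
    return best
def st(msg=''):
    s=state(); print(msg,'t',round(s['time'],2),'tcp',np.round(s['ee_pos'],4),'gap',round(s['finger_gap']*1e3,1),'F',np.round(s['ft_force'],1),'j',np.round(s['joint_pos'],2))
E
python3 - <<'E'
from h import *
import pickle
d=pickle.load(open('pics/wrist0.pkl','rb'))
V=d['view']; print('cam',-V[:3,:3].T@V[:3,3]); e=np.array(state()['ee_pos'])
for z in (.23,.1,.05,.02,0): print(z,project(d,[[e[0],e[1],z]]))
for nm,p,th in [('stripB',(.4305,-.009),0),('stripA',(.4495,-.2035),78),('relA',(.4305,.215),110),('relB',(.6105,-.172),-18),('tr',(.600,.193),17.5)]:
    for z in (.19,.012): 
        b=qbest((*p,z),th); print(nm,z,None if b is None else np.round(b[2],2))
E
```

```text
cam [ 0.23536182 -0.55693629  0.38491293]
0.23 [[273.65367489 271.79097139]]
0.1 [[273.90487211 207.78037472]]
0.05 [[273.95260579 195.61689381]]
0.02 [[273.97530739 189.83209192]]
0 [[273.98857716 186.45070534]]
stripB 0.19 [-0.1  -0.38  1.73 -0.    1.79 -0.1 ]
stripB 0.012 [-0.1  -0.31  2.   -0.    1.46 -0.1 ]
stripA 0.19 [-0.49 -0.2   1.58 -0.    1.76  1.29]
stripA 0.012 [-0.49 -0.13  1.84 -0.    1.43  1.29]
relA 0.19 [ 0.39 -0.23  1.61 -0.    1.76 -1.53]
relA 0.012 [ 0.39 -0.16  1.87 -0.    1.44 -1.53]
relB 0.19 [-0.33  0.18  1.21 -0.    1.76 -0.01]
relB 0.012 [-0.33  0.25  1.45 -0.    1.45 -0.01]
tr 0.19 [ 0.26  0.17  1.22 -0.    1.75 -0.05]
tr 0.012 [ 0.26  0.24  1.46 -0.    1.45 -0.05]
```

```bash
cat >> h.py <<'E'
import pickle
def look(name,cx,cy,zmin,zmax,r=.06,cam='wrist'):
    """depth blob near (cx,cy) within the height band -> rect"""
    d=get_image(cam); cv2.imwrite(f'pics/{name}.png',d['frame']); pickle.dump(d,open(f'pics/{name}.pkl','wb'))
    w=cloud(d); m=((w[...,2]>zmin)&(w[...,2]<zmax)&(np.hypot(w[...,0]-cx,w[...,1]-cy)<r)).astype(np.uint8)
    k,l,s,c=cv2.connectedComponentsWithStats(m)
    if k<2: print('nothing'); return None
    i=1+np.argmax(s[1:,4]); P=w[l==i]; R=rect(P[:,:2])
    print(name,s[i,4],np.round(c[i]),'c',np.round(R[0],4),'size',np.round(R[1],1),'a',round(R[2],2),'ztop',np.round(np.percentile(P[:,2],[50,95]),4))
    return R
E
python3 - <<'E'
from h import *
p=(.4495,-.2035); b=qbest((*p,.19),78)
move_to([*p,.19],list(b[1])); st('above')
look('w1',*p,.016,.03)
E
```

```text
above t 1.88 tcp [ 0.4494 -0.2041  0.1901] gap 87.9 F [ 0.6 -0.1  0.8] j [-0.5  -0.2   1.58 -0.    1.76  1.29]
w1 900 [273. 198.] c [ 0.4499 -0.2036] size [58.  25.9] a -11.81 ztop [0.0237 0.0261]
```

View pics/w1.png

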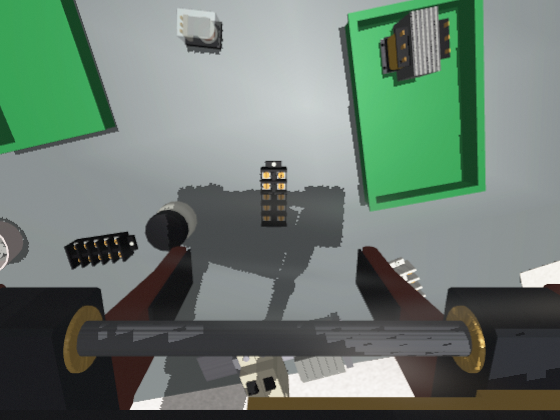

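The wrist view has strip_a at (273,196), midway between the fingers, and agrees with the averaged coarse pose. Now I grasp it.

```bash
cat >> h.py <<'E'
def pick(p,th,z,lift=.19):
    b=qbest((*p,z),th); q=list(b[1])
    if np.linalg.norm(np.array(state()['ee_pos'][:2])-p)>.003 or np.abs(b[2]-state()['joint_pos'])[5]>.02: move_to([*p,.13],q)
    move_l([*p,z+.02],.25,q); move_l([*p,z],.06,q); st('down')
    close(); st('closed')
    move_l([*p,z+.02],.08); move_l([*p,lift],.25); st('lifted')
def tray(name,c,cam='wrist',r=.115):
    d=get_image(cam); cv2.imwrite(f'pics/{name}.png',d['frame']); pickle.dump(d,open(f'pics/{name}.pkl','wb'))
    w=cloud(d); z=w[...,2]; f=d['frame'].astype(int)
    g=(f[...,1]>f[...,2]*1.6)&(f[...,1]>f[...,0]*1.4)&(f[...,1]>40)
    m=g&(z>.024)&(z<.034)&(np.hypot(w[...,0]-c[0],w[...,1]-c[1])<r)
    R=rect(w[m][:,:2]); print(name,m.sum(),np.round(R[0],4),np.round(R[1],1),round(R[2],2)); return R
E
python3 - <<'E'
from h import *
pick((.4499,-.2036),78.1,.013)
c=(.4812,.356)
# view pose of tray strips: a bit toward base so that the camera sees it
a=np.radians(10.8); t=np.array(c)+(-.015*np.cos(a)-.013*np.sin(a),-.015*np.sin(a)+.013*np.cos(a))
b=qbest((*t,.2),10.8); move_to([*t,.2],list(b[1])); st('over tray')
tray('w2',c)
E
```

```text
down t 3.18 tcp [ 0.4497 -0.2035  0.0127] gap 87.8 F [-0.2 -0.  -0.3] j [-0.49 -0.13  1.84  0.    1.43  1.28]
closed t 4.16 tcp [ 0.4499 -0.2036  0.013 ] gap 26.0 F [-0.1 -0.  -0.3] j [-0.49 -0.13  1.84 -0.    1.43  1.28]
lifted t 5.33 tcp [ 0.4494 -0.2033  0.188 ] gap 26.0 F [ 0.2  0.4 -0.2] j [-0.49 -0.2   1.59 -0.    1.76  1.28]
over tray t 7.38 tcp [0.4646 0.3651 0.2   ] gap 25.8 F [ 0.  -0.9 -1. ] j [ 0.61  0.06  1.32 -0.    1.76  0.42]
w2 3447 [0.4809 0.3565] [176.  111.7] 10.79
```

View pics/w2.png

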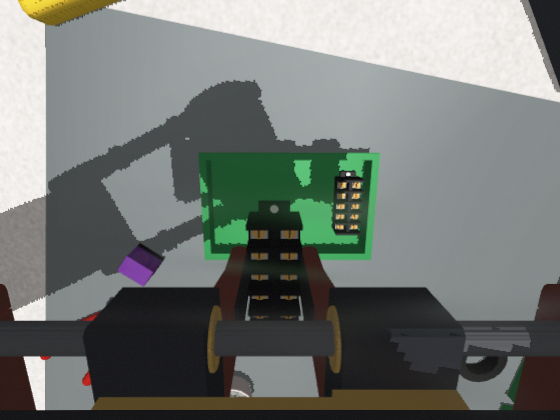

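Wrist view: the stock strip is at (347,205). The held strip, at (273,260), hangs square over the empty part of the tray. The tray pose agrees with the other cameras. Next I set the strip down where the opening fingers clear the walls and the stock, then push it aside with closed fingers. The second strip will then fit.

```bash
cat >> h.py <<'E'
TS=((.481,.3563),10.8); TR=((.6345,-.0098),0.1); TT=((.5055,-.351),-1.35)
def loc(T,x,y):
    a=np.radians(T[1]); return np.array(T[0])+(x*np.cos(a)-y*np.sin(a),x*np.sin(a)+y*np.cos(a))
def place(t,th,z):
    b=qbest((*t,z),th); q=list(b[1])
    move_to([*t,.16],q); move_l([*t,z+.012],.2,q); st('near'); move_l([*t,z+.001],.04,q); st('touch?'); move_l([*t,z],.02,q); hold(.2); st('set')
E
python3 - <<'E'
from h import *
t=loc(TS,-.015,.011); place(t,10.8,.0172)
gripper_open(); st('open'); move_l([*t,.05],.1); move_l([*t,.2],.3); st('up')
tc=loc(TS,-.015,.011); a=look('w3',*tc,.021,.036)
E
```

```text
near t 8.52 tcp [0.4652 0.365  0.0314] gap 26.4 F [0.  0.  0.1] j [0.61 0.12 1.56 0.   1.46 0.42]
touch? t 8.94 tcp [0.464  0.3642 0.018 ] gap 26.0 F [-0.1  0.5 -0. ] j [0.61 0.13 1.57 0.   1.44 0.42]
set t 9.39 tcp [0.4642 0.3643 0.0173] gap 25.8 F [ 0.3  0.4 -0.8] j [ 0.61  0.13  1.57 -0.    1.44  0.42]
open t 10.45 tcp [0.4642 0.3643 0.0172] gap 88.1 F [-0.3  0.1 -0.4] j [ 0.61  0.13  1.57 -0.    1.44  0.42]
up t 11.57 tcp [0.464  0.3641 0.1989] gap 88.2 F [-0.2 -0.2 -0.7] j [0.61 0.06 1.32 0.   1.76 0.42]
w3 745 [274. 197.] c [0.4641 0.3638] size [58.4 25.9] a -79.48 ztop [0.0284 0.0303]
```

View pics/w3.png

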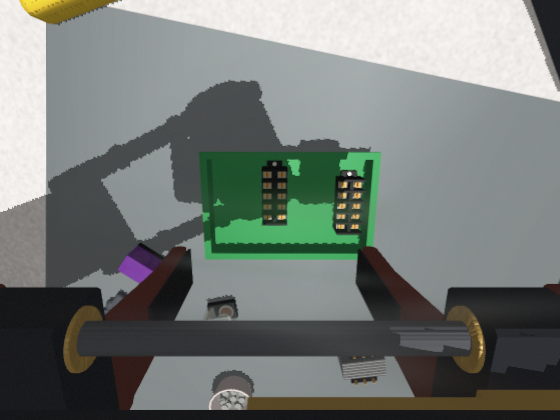

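Run:
```python
from h import *
close(); 
s=loc(TS,.024,.011); e=loc(TS,-.031,.011); r=loc(TS,-.012,.011)
b=qbest((*s,.018),100.8,[(*e,.018)]); q=list(b[1])
move_to([*s,.12],q); move_l([*s,.04],.25,q); move_l([*s,.018],.06,q); st('down')
move_l([*loc(TS,.010,.011),.018],.06); st('near'); move_l([*e,.018],.04); st('pushed')
move_l([*r,.018],.05); move_l([*r,.2],.3); st('up')
look('w4',*loc(TS,-.054,.011),.021,.036,.05)
gripper_open()
```

```text
down t 15.33 tcp [0.5023 0.3715 0.0177] gap 0.1 F [-0.3 -1.1 -1. ] j [ 0.58  0.22  1.47 -0.    1.45  1.96]
near t 15.72 tcp [0.4884 0.3691 0.0183] gap 0.5 F [ 0.2 -0.6  0.1] j [0.59 0.18 1.51 0.   1.45 1.97]
pushed t 16.89 tcp [0.4484 0.3612 0.0177] gap 0.4 F [-0.2 -0.7 -0.6] j [0.62 0.09 1.61 0.   1.44 2.  ]
up t 18.18 tcp [0.4666 0.3646 0.1981] gap 0.7 F [ 0.8  0.8 -1.2] j [ 0.61  0.07  1.31 -0.    1.76  1.99]
w4 566 [273. 236.] c [0.4247 0.3568] size [58.  25.8] a -79.23 ztop [0.0283 0.0301]
```

View pics/w4.png

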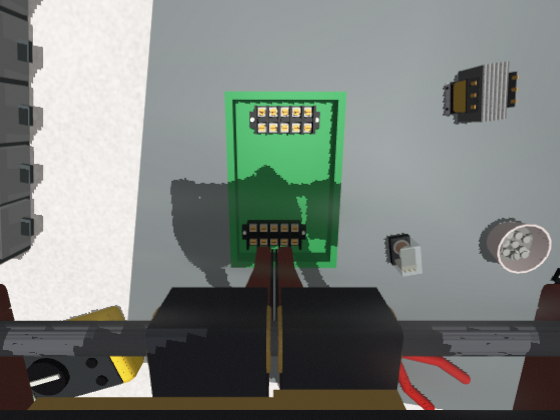

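Strip_a is now at (273,236) in the picture, square to the tray within about 0.1°, at local x = -55 and y = +11 mm. Strip_b is next, gripped 22 mm off centre so the opening fingers pass beside strip_a.

Run:
```python
from h import *
p=(.4305,-.009); b=qbest((*p,.19),0); move_to([*p,.19],list(b[1])); st('above')
look('w5',*p,.016,.03)
```

```text
above t 21.42 tcp [ 0.4306 -0.0087  0.1901] gap 87.6 F [ 0.6 -0.6 -0. ] j [-0.1  -0.38  1.73  0.    1.79 -0.1 ]
w5 952 [274. 199.] c [ 0.4306 -0.0096] size [58.5 26. ] a 86.85 ztop [0.023  0.0262]
```

View pics/w5.png

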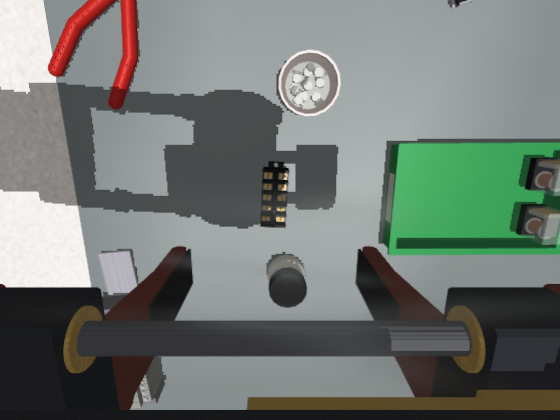

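Strip_b is at (274,196), the cup at (309,84) and the jar at (287,280). The grip point is clear of both.

Run:
```python
from h import *
pick((.4295,-.0316),-3,.016)
t=loc(TS,-.015,-.033)
b=qbest((*t,.2),10.8); print(np.round(b[2],2)); assert abs(b[2][5]-state()['joint_pos'][5])<1.0
move_to([*t,.2],list(b[1])); st()
d=get_image('wrist'); cv2.imwrite('pics/w6.png',d['frame'])
```

```text
down t 22.84 tcp [ 0.4293 -0.0316  0.0158] gap 88.2 F [-0.3 -0.3 -0.8] j [-0.15 -0.32  1.99 -0.    1.47 -0.1 ]
closed t 23.82 tcp [ 0.4295 -0.0316  0.016 ] gap 25.7 F [-0.2  0.  -0. ] j [-0.15 -0.32  1.99  0.    1.47 -0.1 ]
lifted t 24.98 tcp [ 0.429  -0.0315  0.1883] gap 25.5 F [-0.6  0.9 -0.6] j [-0.15 -0.38  1.73 -0.    1.79 -0.1 ]
[ 0.54  0.01  1.37 -0.    1.76  0.35]
 t 26.32 tcp [0.4727 0.32   0.1998] gap 25.7 F [ 0.7 -0.1 -1.2] j [ 0.54  0.01  1.37 -0.    1.76  0.35]
```

View pics/w6.png

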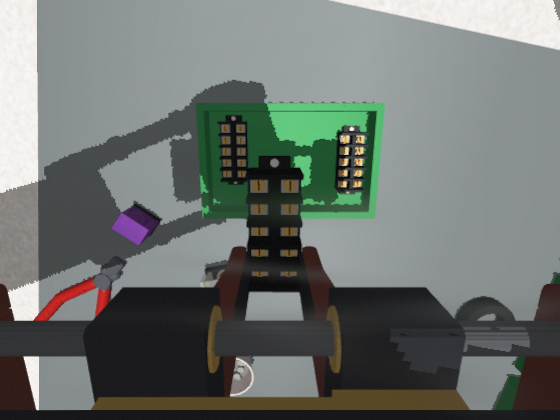

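The strip held at (273,225) runs from the grip towards the tray's +y side, as planned. Now I set it down.

Run:
```python
from h import *
t=loc(TS,-.015,-.033); place(t,10.8,.0202)
gripper_open(); st('open'); move_l([*t,.05],.1); move_l([*t,.2],.3); st('up')
look('w7',*loc(TS,-.015,-.011),.021,.036,.04); look('w7b',*loc(TS,-.055,.011),.021,.036,.045)
```

```text
near t 27.44 tcp [0.4735 0.3216 0.0343] gap 25.9 F [-0.2  0.3  0. ] j [ 0.54  0.07  1.61 -0.    1.47  0.35]
touch? t 27.87 tcp [0.4723 0.321  0.021 ] gap 25.4 F [-0.   0.6 -1.2] j [ 0.54  0.08  1.62 -0.    1.45  0.35]
set t 28.32 tcp [0.4725 0.3211 0.0203] gap 25.8 F [-0.4 -0.4 -0.4] j [ 0.54  0.08  1.62 -0.    1.44  0.35]
open t 29.38 tcp [0.4724 0.3211 0.0202] gap 87.9 F [-0.  -0.6  0.2] j [0.54 0.08 1.62 0.   1.44 0.35]
up t 30.48 tcp [0.4723 0.321  0.199 ] gap 87.8 F [-0.5 -0.5 -0.9] j [ 0.54  0.01  1.37 -0.    1.76  0.35]
w7 714 [274. 175.] c [0.4681 0.3432] size [57.3 26. ] a -79.5 ztop [0.0286 0.0302]
w7b 678 [233. 154.] c [0.4242 0.356 ] size [56.7 26.1] a -79.12 ztop [0.0283 0.0302]
```

View pics/w7.png

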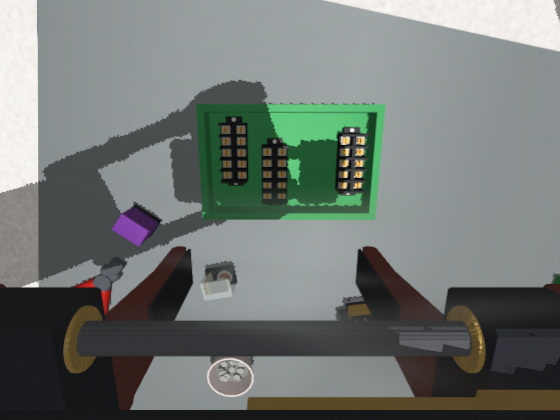

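All three strips sit square and clear of each other, at (233,150), (274,172) and (351,160). Next is the near relay.

Run:
```python
from h import *
p=(.4305,.215); b=qbest((*p,.19),110); move_to([*p,.19],list(b[1])); st('above')
look('w8',*p,.036,.05,.04)
```

```text
above t 31.73 tcp [0.4304 0.2151 0.1893] gap 88.1 F [ 0.1 -0.2 -0.5] j [ 0.39 -0.23  1.61  0.    1.76  1.61]
w8 726 [274. 202.] c [0.4307 0.2154] size [31.4 20.1] a 20.54 ztop [0.0422 0.0434]
```

View pics/w8.png

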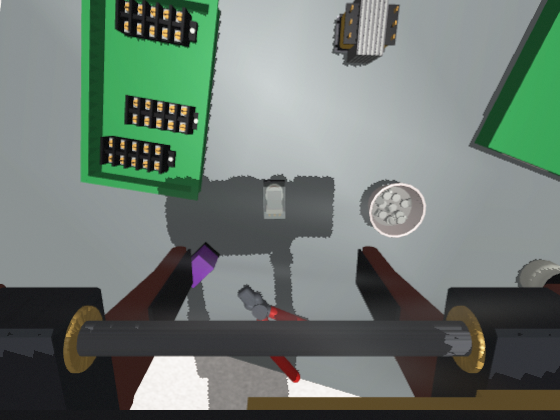

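Run:
```python
from h import *
p=np.array((.4307,.2154)); a=np.radians(110.5); j=np.array([np.cos(a),np.sin(a)]); n=np.array([-j[1],j[0]])
for x,y in [(-85,-53),(-60,-53),(-40,-53),(0,-53)]:
    r=loc(TS,x/1e3,y/1e3)-p; print(x,y,'along jaw',r@j,'perp',r@n)
```

```text
-85 -53 along jaw 0.076440993589064 perp -0.0037440991491556027
-60 -53 along jaw 0.07222875909993896 perp -0.028386685876377
-40 -53 along jaw 0.06885897150863887 perp -0.04810075525815401
0 -53 along jaw 0.06211939632603882 perp -0.08752889402170817
```

Run:
```python
from h import *
pick((.4307,.2154),110.5,.015)
t=loc(TR,-.015,.024); b=qbest((*t,.2),TR[1]); move_to([*t,.2],list(b[1])); st('over')
tray('w9',TR[0])
```

```text
down t 33.03 tcp [0.4305 0.2153 0.0147] gap 88.2 F [-0.2 -0.4 -0.4] j [ 0.39 -0.16  1.87  0.    1.44  1.61]
closed t 34.07 tcp [0.4307 0.2154 0.015 ] gap 21.0 F [-0.3 -0.8  0.7] j [ 0.39 -0.16  1.86 -0.    1.44  1.61]
lifted t 35.23 tcp [0.4302 0.2152 0.1881] gap 21.0 F [-1.  -0.  -0.6] j [ 0.39 -0.23  1.61 -0.    1.76  1.61]
over t 36.69 tcp [0.6191 0.0147 0.1993] gap 21.2 F [-0.5 -0.6 -0.4] j [-0.03  0.14  1.23  0.    1.77 -0.03]
w9 3311 [ 0.6352 -0.01  ] [176.2 111.7] 0.09
```

View pics/w9.png

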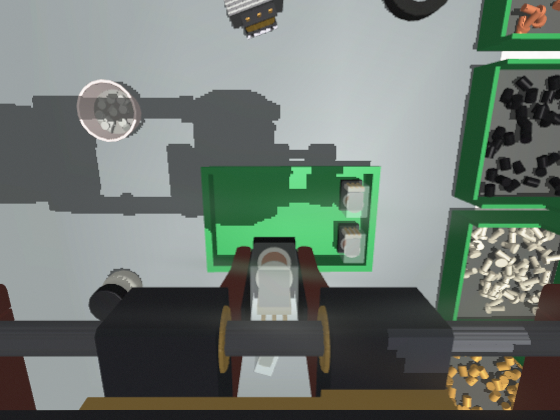

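The relay at (274,275) is held upright over the tray, and the tray fit agrees with the earlier pose. Now I place it.

Run:
```python
from h import *
t=loc(TR,-.015,.024); place(t,TR[1],.0192)
gripper_open(); st('open'); move_l([*t,.07],.1); move_l([*t,.2],.3); st('up')
look('w10',*t,.038,.052,.03)
p=(.6105,-.172); b=qbest((*p,.19),-18); move_to([*p,.19],list(b[1])); st('above')
look('w11',*p,.036,.05,.04)
```

```text
near t 37.82 tcp [0.6207 0.0142 0.0335] gap 20.6 F [-0.1 -1.3 -0.8] j [-0.03  0.19  1.47  0.    1.48 -0.03]
touch? t 38.24 tcp [0.6193 0.0142 0.02  ] gap 21.8 F [-0.5  0.6  0.7] j [-0.03  0.2   1.48  0.    1.46 -0.03]
set t 38.69 tcp [0.6195 0.0142 0.0193] gap 21.1 F [-0.6 -0.  -0.5] j [-0.03  0.2   1.48  0.    1.45 -0.03]
open t 39.81 tcp [0.6195 0.0142 0.0192] gap 88.1 F [ 0.7 -0.1  0.4] j [-0.03  0.2   1.48  0.    1.45 -0.03]
up t 41.05 tcp [0.6194 0.0141 0.1997] gap 87.7 F [ 0.5 -0.8 -0.2] j [-0.03  0.14  1.23 -0.    1.77 -0.03]
w10 740 [274. 201.] c [0.6193 0.0138] size [31.7 20.5] a 89.81 ztop [0.0463 0.0474]
above t 41.88 tcp [ 0.6104 -0.171   0.189 ] gap 87.8 F [-1.  -0.  -0.8] j [-0.33  0.18  1.21  0.    1.76 -0.01]
w11 727 [275. 204.] c [ 0.6104 -0.1725] size [31.3 20.1] a 72.43 ztop [0.0423 0.0435]
```

View pics/w10.png

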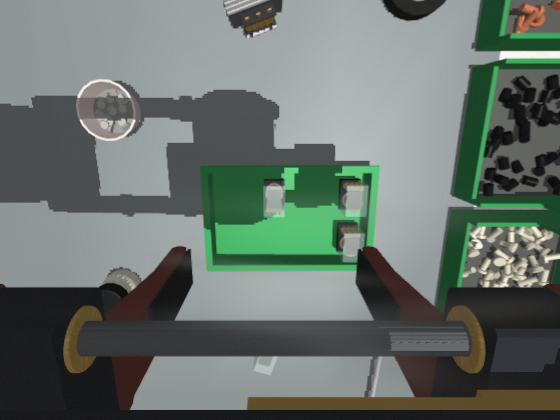

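View pics/w11.png

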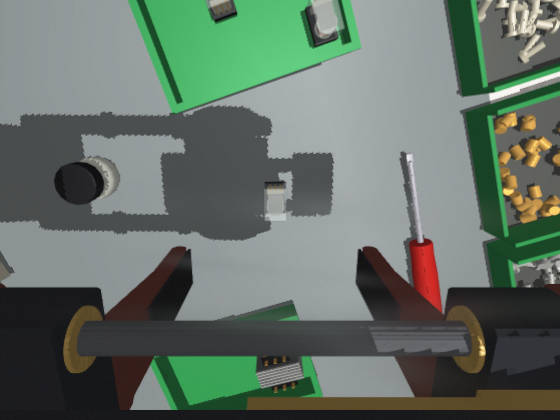

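Relay_a stands upright at (274,197) in its tray. Relay_b is at (275,200) with free space on both sides for the fingers.

Run:
```python
from h import *
pick((.6104,-.1725),-17.6,.015)
t=loc(TR,-.015,-.024); place(t,TR[1],.0192)
gripper_open(); st('open'); move_l([*t,.07],.1); move_l([*t,.2],.3); st('up')
look('w12',*t,.038,.052,.03); look('w12b',*loc(TR,-.015,.024),.038,.052,.03)
p=(.600,.193); b=qbest((*p,.19),17.5); move_to([*p,.19],list(b[1])); st('above')
look('w13',*p,.034,.05,.045)
look('w13b',*p,.040,.05,.045)
```

```text
down t 43.17 tcp [ 0.6101 -0.1725  0.0145] gap 88.1 F [-0.2 -0.   0.8] j [-0.33  0.25  1.45 -0.    1.45 -0.02]
closed t 44.21 tcp [ 0.6104 -0.1725  0.015 ] gap 21.0 F [0.5 0.3 0.2] j [-0.33  0.24  1.44  0.    1.45 -0.02]
lifted t 45.38 tcp [ 0.6099 -0.1723  0.1878] gap 20.9 F [ 0.1  0.1 -1.1] j [-0.33  0.18  1.21  0.    1.76 -0.02]
near t 46.79 tcp [ 0.6204 -0.0346  0.0327] gap 20.9 F [ 0.3  0.2 -0.3] j [-0.11  0.2   1.47 -0.    1.48 -0.11]
touch? t 47.22 tcp [ 0.6194 -0.0337  0.0201] gap 21.2 F [ 0.7  0.1 -0.6] j [-0.11  0.21  1.48  0.    1.46 -0.11]
set t 47.67 tcp [ 0.6196 -0.0338  0.0193] gap 21.2 F [ 0.4  0.1 -0.1] j [-0.11  0.21  1.48  0.    1.45 -0.11]
open t 48.78 tcp [ 0.6196 -0.0338  0.0192] gap 88.1 F [ 0.5 -0.2 -0.8] j [-0.11  0.21  1.48 -0.    1.45 -0.11]
up t 50.02 tcp [ 0.6195 -0.0338  0.1996] gap 88.0 F [-0.2 -0.5 -0.9] j [-0.11  0.14  1.23 -0.    1.77 -0.11]
w12 733 [273. 201.] c [ 0.6192 -0.0341] size [31.8 20.5] a -89.49 ztop [0.0462 0.0474]
w12b 797 [275. 151.] c [0.6196 0.0136] size [31.  20.4] a 89.96 ztop [0.0463 0.0474]
above t 51.03 tcp [0.6001 0.1919 0.1895] gap 87.7 F [ 0.6  0.2 -0.3] j [ 0.26  0.17  1.22 -0.    1.75 -0.05]
w13 1891 [274. 202.] c [0.6    0.1911] size [48.2 43.7] a 18.8 ztop [0.0428 0.0445]
w13b 1210 [274. 202.] c [0.6    0.1914] size [48.2 22.4] a 18.54 ztop [0.0433 0.0446]
```

View pics/w12.png

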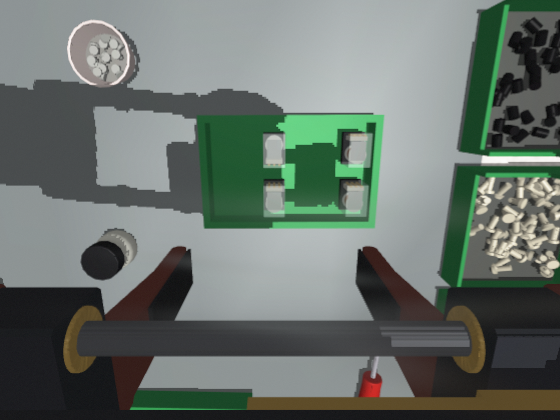

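View pics/w13.png

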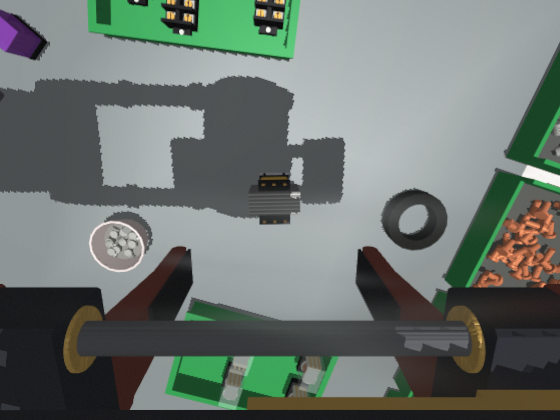

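Both relays stand upright and square at (273,148) and (273,197). The transformer is at (274,200), with its core across the jaw direction. Before gripping I check which way round the stock transformer stands.

Run:
```python
import cv2,numpy as np
a=cv2.imread('pics/w13.png')[160:240,225:325]; b=cv2.imread('pics/w1.png')[0:90,370:470]; c=cv2.imread('pics/scene0.png')[185:225,350:400]; d=cv2.imread('pics/scene0.png')[310:350,125:175]
r=lambda x:cv2.resize(x,(390,290),interpolation=cv2.INTER_CUBIC)
cv2.imwrite('pics/cmp.png',np.vstack([np.hstack([r(a),r(b)]),np.hstack([r(c),r(d)])]))
```

```text
(no output)
```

View pics/cmp.png

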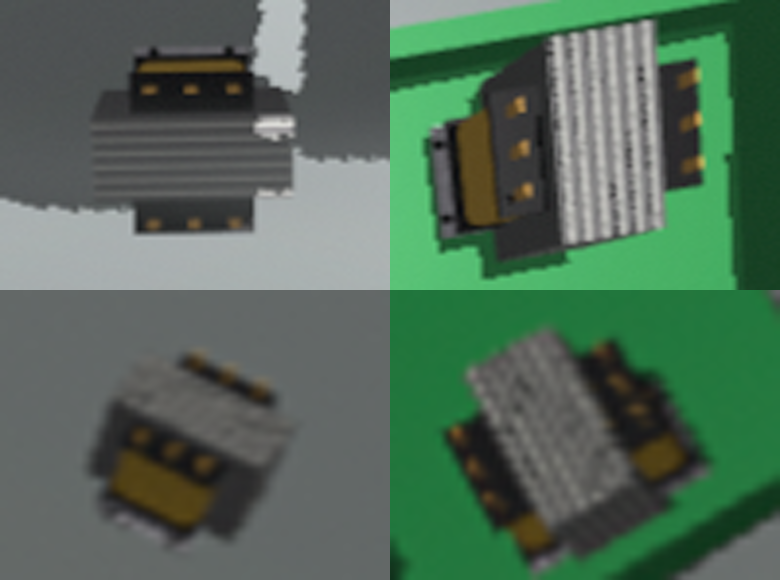

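The transformer looks the same after a half turn, with lugs on both sides, so either way round is right. I grip it high, with the tips 29.5 mm above its underside, so the opening fingers pass over the 30 mm tray wall.

Run:
```python
from h import *
pick((.600,.1914),18.5,.0375)
d=get_image('scene'); cv2.imwrite('pics/s14.png',d['frame'][60:300,200:480])
t=loc(TT,-.036,0); b=qbest((*t,.22),TT[1]); print(np.round(b[2],2)); move_to([*t,.22],list(b[1])); st('over')
tray('w14',TT[0])
```

```text
down t 52.3 tcp [0.5997 0.1914 0.0371] gap 88.0 F [ 0.3  0.7 -0.2] j [ 0.25  0.22  1.44 -0.    1.49 -0.07]
closed t 53.0 tcp [0.6001 0.1914 0.0376] gap 47.8 F [0.4 0.5 0.8] j [ 0.25  0.22  1.44 -0.    1.49 -0.07]
lifted t 54.08 tcp [0.5995 0.1913 0.188 ] gap 47.9 F [ 0.   0.8 -3.3] j [ 0.25  0.17  1.22 -0.    1.75 -0.07]
[-0.7   0.05  1.29 -0.    1.8  -0.68]
over t 56.14 tcp [ 0.4701 -0.3493  0.2199] gap 47.8 F [ 0.5  0.1 -2.7] j [-0.7   0.05  1.29  0.    1.8  -0.68]
w14 3031 [ 0.5056 -0.3528] [176.1 111.8] -1.66
```

View pics/w14.png

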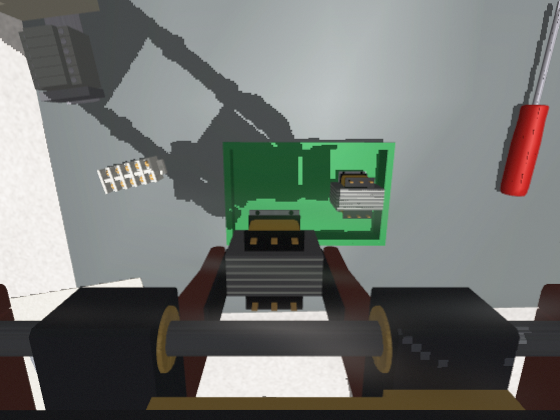

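View pics/s14.png

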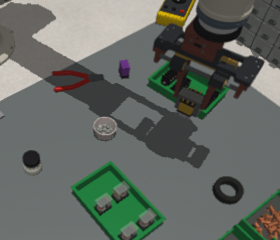

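The transformer is held level at (274,265), and the wrist force matches its weight. Now I place it.

Run:
```python
from h import *
T=((.5056,-.3518),-1.5); t=loc(T,-.036,0); place(t,T[1],.0416)
gripper_open(); st('open'); move_l([*t,.08],.1); move_l([*t,.22],.3); st('up')
look('w15',*t,.0425,.055,.04); look('w15s',*loc(T,.052,0),.0425,.055,.04)
```

```text
near t 57.23 tcp [ 0.4707 -0.3517  0.0561] gap 47.9 F [-0.  -0.6 -2.1] j [-0.7   0.09  1.54 -0.    1.51 -0.67]
touch? t 57.65 tcp [ 0.4695 -0.3508  0.0425] gap 47.7 F [-0.7  0.2 -3. ] j [-0.7   0.1   1.56  0.    1.49 -0.67]
set t 58.1 tcp [ 0.4697 -0.3509  0.0417] gap 47.7 F [ 0.3 -0.5 -2.4] j [-0.7   0.1   1.56  0.    1.48 -0.67]
open t 58.88 tcp [ 0.4696 -0.3509  0.0416] gap 87.4 F [ 0.2 -0.6 -0.3] j [-0.7   0.1   1.56  0.    1.48 -0.67]
up t 60.03 tcp [ 0.4696 -0.3508  0.2194] gap 87.5 F [-0.1 -0.7 -1.3] j [-0.7   0.05  1.29  0.    1.8  -0.67]
w15 1177 [274. 196.] c [ 0.4694 -0.3504] size [48.1 42.9] a -2.67 ztop [0.0472 0.0486]
w15s 1210 [361. 198.] c [ 0.5572 -0.3547] size [51.9 38.1] a 18.56 ztop [0.0473 0.0487]
```

View pics/w15.png

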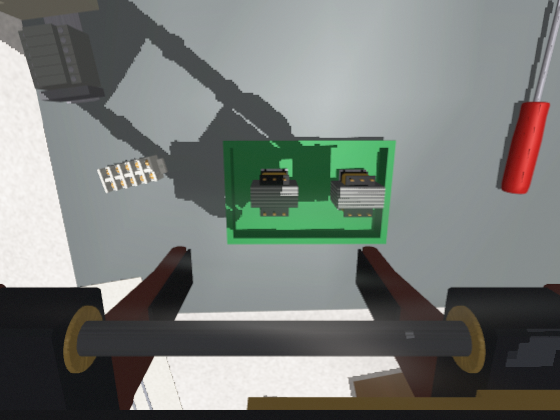

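The transformer stands square beside the stock one, at (274,195) and (360,195). Now I retreat and do a final check from the fixed cameras.

Run:
```python
from h import *
d=pickle.load(open('pics/w15.pkl','rb')); w=cloud(d); z=w[...,2]
f=d['frame'].astype(int)
for nm,c in [('new',(.4696,-.3508)),('stock',(.5572,-.3535))]:
    m=(abs(w[...,0]-c[0])<.028)&(abs(w[...,1]-c[1])<.0135)&(z>.044)
    print(nm,rect(w[m][:,:2]),np.percentile(z[m],[5,50,95]))
movej([-1.351,0.091,1.231,0,1.82,-0.057]); st('away')
for n in ['top','scene']:
    d=get_image(n); pickle.dump(d,open(f'pics/{n}9.pkl','wb')); cv2.imwrite(f'pics/{n}9.png',d['frame'])
    w=cloud(d)
    d0=pickle.load(open(f'pics/{n}0.pkl','rb')); w0=cloud(d0)
    for nm,c,zm in [('cup',(.462,.098),.015),('jar',(.445,-.096),.03),('purple',(.338,.263),.02),('white',(.3135,-.327),.015),('strip_a',(.4245,.3565),.021),('strip_b',(.468,.3435),.021),('relA',(.6195,.014),.035),('relB',(.6195,-.034),.035),('tr',(.4695,-.351),.034)]:
        o=[]
        for ww in (w0,w):
            m=(np.hypot(ww[...,0]-c[0],ww[...,1]-c[1])<(.028 if nm.startswith('rel') else .036))&(ww[...,2]>zm)
            if nm.startswith('strip'):
                L=(ww[...,:2]-np.array(c)); a=np.radians(10.8); lx=L[...,0]*np.cos(a)+L[...,1]*np.sin(a); m&=abs(lx)<.02
            o.append('-' if m.sum()<10 else (np.round(rect(ww[m][:,:2])[0],4).tolist(),round(rect(ww[m][:,:2])[2],1),round(float(np.percentile(ww[m][:,2],90)),3)))
        print(n,nm,o)
```

```text
new (array([ 0.46927335, -0.350763  ]), array([47.92715073, 22.09748268]), -1.1572799682617188) [0.04583783 0.04734331 0.04862236]
stock (array([ 0.55706116, -0.35401202]), array([48.49781418, 22.39827156]), -1.3828582763671875) [0.04603191 0.04738598 0.04866699]
away t 61.55 tcp [ 0.1648 -0.5767  0.2304] gap 87.7 F [-0.5  0.1 -0.3] j [-1.35  0.09  1.23  0.    1.82 -0.06]
top cup [([0.4613, 0.0973], -0.1, 0.031), ([0.4613, 0.0976], 0.1, 0.031)]
top jar [([0.4435, -0.0973], 89.9, 0.05), ([0.4435, -0.0971], 89.9, 0.05)]
top purple [([0.3362, 0.2624], -23.4, 0.043), ([0.3362, 0.2625], -25.7, 0.044)]
top white [([0.3131, -0.3281], 12.2, 0.025), ([0.3133, -0.3275], 12.5, 0.026)]
top strip_a ['-', ([0.4219, 0.3548], -77.9, 0.029)]
top strip_b ['-', ([0.467, 0.3426], -78.4, 0.029)]
top relA ['-', ([0.6179, 0.0132], 89.6, 0.047)]
top relB ['-', ([0.618, -0.0349], -90.0, 0.047)]
top tr ['-', ([0.468, -0.3514], -2.4, 0.048)]
scene cup [([0.463, 0.0987], -18.7, 0.03), ([0.4634, 0.0986], -55.2, 0.03)]
scene jar [([0.4461, -0.0957], -75.4, 0.049), ([0.4459, -0.0961], -32.8, 0.049)]
scene purple [([0.3391, 0.264], -23.9, 0.042), ([0.3399, 0.2645], -27.6, 0.041)]
scene white [([0.3144, -0.3255], 12.0, 0.024), ([0.3149, -0.3253], 11.4, 0.024)]
scene strip_a ['-', ([0.4272, 0.3584], -79.0, 0.028)]
scene strip_b ['-', ([0.4708, 0.3455], -80.0, 0.029)]
scene relA ['-', ([0.6205, 0.0153], -89.4, 0.046)]
scene relB ['-', ([0.6204, -0.033], 88.7, 0.046)]
scene tr ['-', ([0.4716, -0.349], -1.2, 0.046)]
```

View pics/scene9.png

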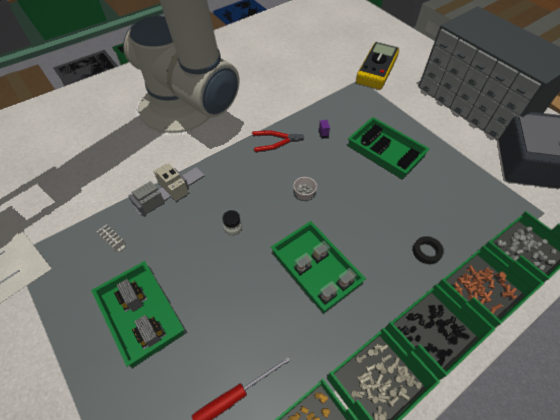

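View pics/top9.png

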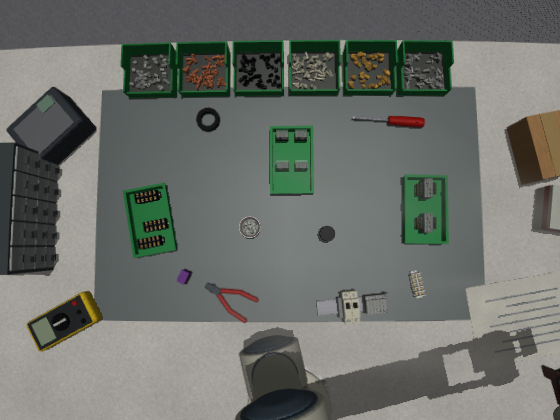

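Both fixed views show the three trays filled: strips at (152,225), relays at (291,166), transformer at (426,222) in the top view. The cup at (249,227), the jar at (326,234) and the look-alikes have not moved.

```bash
python3 -c "
from bench import *
print(job_done()); print(state()['time'])"
```

```text
the job is handed in; nothing more can be done
None
the job is handed in; nothing more can be done
```

All five loose parts are in their matching trays and the job was handed in at about 62 s of the 131 s allowed. The hand-in call gave no verdict.

- **Strips:** both stand in the strips tray with their long side across it. I set strip_a down first, then slid it about 40 mm along the tray floor with closed fingers. Without that, the opening gripper would have hit it when releasing strip_b. I gripped strip_b 22 mm off its centre for the same reason.
- **Relays:** both stand upright, side by side in the relays tray.
- **Transformer:** it stands beside the stock one. I gripped it high so the opening fingers passed over the tray wall. The wrist still read about its full weight just before release, so it may have settled by a fraction of a millimetre.

**Last checks**
- **Squareness:** close-up wrist views put every part within about 0.5° of square to its tray. Part tops were at floor-standing height, and nothing touched a neighbour.
- **Left alone:** the cup, the jar, the purple relay and the white strip were in the same place before and after, within 1 mm.
- **Disagreements:** the top and scene cameras differ by about 2–5 mm in position throughout, so I used their mean and the wrist views. The coarser top view read strip_a's angle up to about 1.5° off the wrist view. One wrist check of the stock transformer's angle was wrong because the mask was poor; a core-only mask gave -1.4°, against -1.2° for the new one.

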